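# Set the disc sander's table to the roof pitch

### The arm

A 6-joint arm with a two-finger parallel gripper is mounted at the origin on the work surface. World frame = base frame: x ahead of the robot, y to its left, z up, the work surface at z = 0. Lengths are in m, angles in rad, forces in N, time in s.
With the tool pointing down it reaches from about 0.375 to 0.9 m from the base axis. Payload 3.1 kg.
Tool frame: the origin (TCP) lies at the very end of the fingers, on their centre line; the grasp point (between the pads) lies 19 mm behind it (manip.hold_point_z is the distance from the TCP to the grasp point, in m); y points along the fingers, z is the direction in which the jaws open and shut, and the axes are right-handed (so a half turn about y gives the same grasp; the last joint's range is limited). The gripper opens to 85 mm and grips with 20 to 120 N. Pads are 22 mm wide; open, the fingers measure 114 mm over their backs; the gripper's body (76 mm by 85 mm) begins 54 mm behind the grasp point. The pads swing forward as they close: fully open they stand 13 mm farther back than shut.
Start: joints at [1.121, 0.527, 1.433, -0, 1.181, -0.178], TCP at [0.168, 0.602, 0.231] pointing down, gripper open.
Joint ranges: [-3.08, 3.08], [-0.75, 2.2], [0.22, 2.44], [-1.43, 4.57], [0, 2.65], [-2.85, 2.85]. Speed limits (rad/s): [2.79, 2.79, 3.14, 3.14, 3.14, 3.14].

### API

Orientations are given as a unit quaternion [x, y, z, w].
In Python, from station import manip, eyes, workorder gives the robot as it stands. The module is installed in compiled form; this text tells all that it offers.
- The arm moves only by the shell command python3 -m jog 'ROWS' [OPENING] [FORCE]. ROWS is JSON, a list of rows, each a list of 2 entries, a list of its own where there are three numbers: the shift along the tool's x, y, z in cm, then the turn about the tool's y in rad. A call has 1 to 20 rows; each row is the pose to reach, as a shift and turn from the pose commanded when the call began, along the tool's axes at that moment; what a row does not reach only later rows make up. A row lasts 1/12 s, in which the tool goes at most 41.7 mm and 7.16 degrees, less where a joint would pass 70% of its speed; a pose out of reach is approached as far as the arm can. A call with a gripper value outside its range is refused whole. OPENING is the finger opening in cm, from 0 to 8.54, set as the call begins (- or left out, the last holds). The fingers move at their own pace and stop on an object; FORCE is the grip in N (left out, the last holds). Time passes only in rows, so rows that repeat a pose let the fingers close. It gives the time, the measured TCP pose, the force and the opening at its end, in the units of the state.
- manip.sense(): the state, without advancing time (a new reading comes with each control period).
- eyes.snapshot(name): name is "scene" or "top" or "wrist"; returns a dict with "frame" (400x640x3 uint8, red, green, blue), "vfov" (degrees; the focal length in pixels is half the picture's height over the tangent of half this angle, whatever the lens; pixels are square), "cx", "cy" (the principal point, pixels), "rvec" (rotation vector, rad) and "tvec" (3), from world to camera coordinates, as OpenCV has them. Camera axes: x right, y down, z forward; pixel columns grow to the right and rows downward; lengths in m; the calibration is good to about 2 mm. A picture is of the moment at which its call begins. There is no depth.
- workorder.sign_off(): hands the job in, once; it reports no verdict.
The state is a dict: "t": time; "q": joint angles; "qd": joint speeds; "tau": joint torques, N m; "tcp_pos": TCP position; "tool_rot": TCP orientation; "force": force on the tool from outside, world axes, zero at the start; "ft_torque": the same for the moment, N m; "finger_gap": opening from 0.0 (shut) to 1.0 (fully open).
Only numpy, scipy, OpenCV 4.12 (cv2) and the standard library are available. Lean on these libraries where they do the work, as an engineer would, in place of code of your own. Each camera call takes 0.05 s, during which the arm holds its last target. There are 200 camera calls.

### The job

The next roof boards are to be bevelled on the bench disc sander. With a fingertip, gently press down the free corner of its tilting table next to the scale until the needle points at the brass tab on the quadrant scale, then let go; the table stays where it is left. Do not grip the table, move the tab or disturb the things lying about.

Things in the scene. Friction and masses are not known exactly. Their poses are not given: they have to be found in the camera images.
- sander: Bench disc sander, fixed to the bench. Origin on the bench top straight below the middle of the table's hinge line, which runs along its x axis at z = 163 mm; z up. The table reaches out to -y from the hinge; disc, guard and motor stand on the +y side. Base plate 300 mm (x) by 360 mm (y = -95 to +265 mm), 20 mm high; nothing else is under the table's free edge.
- disc (a point): Centre of the upright abrasive disc (200 mm across, switched off) at y = +10 mm of the sander, facing its -y, 178 mm above the bench. The guard behind it reaches 286 mm above the bench; the motor (radius 68 mm) lies behind that, to y = +270 mm.
- scale (a point): Hinge-line end of the fixed upright quadrant plate at the sander's +x end, 127 to 134 mm from its middle. The grey plate with white scale spans 60 to 168 mm from the hinge line, from level to about 54 degrees below level. Needle and brass tab lie just in front of it (x = 135 to 143 mm) and are seen from the sander's +x side.
- sander_table (a joint): Tilt of the table, rad: 0 level, grows as the free edge goes down (right-handed about the sander's +x), stop at 0.85; starts at 0 to 0.10. A counterbalance spring pushes back harder as it tilts and a half-tight clamp drags: it takes about 5 to 12 N pressed down 140 mm from the hinge line, and the table stays where it is left, giving back no more than about 0.01 rad.
- setting_tab (a joint): Place of the brass tab on the scale, in the same angle as the table's tilt: the needle points at the middle of the tab when the two values are equal. Between 0.25 and 0.65 rad. It is not to be moved.
- table_top (a point): Centre of the flat upper face of the aluminium table, a plate 240 mm along the hinge (own x axis), 163 mm across (own y axis; the free edge at y = -82 mm, the disc edge at y = +81 mm) and 10 mm thick; own z is the plate's upward normal. The face is 12 mm above the hinge line, and this point 83.5 mm from it. A narrow dark line across it is the mitre slot.
- press_corner (a point): Point on the table's upper face near its free corner at the scale end: 40 mm in from the end, 25 mm in from the free edge, 140 mm out from the hinge line. Moves and turns with the table (same axes as table_top).
- pointer_tip (a point): Tip of the black needle fixed to the table's hinge pin in front of the scale; 145 mm from the hinge line, turns with the table.
- mark (a point): The point where the needle's tip is when it points at the middle of the brass tab: 145 mm from the hinge line, just inside the tab's inner end. The tab is 12 mm wide along the scale. Own y axis points to the hinge line, own z along the scale towards less tilt.
- cottage: Half-finished model cottage with shingled roof on a 150 x 120 mm plywood base, about 107 mm high, loose; leave alone. Origin under its centre.
- glue: White glue bottle with orange cap, 52 mm across, 130 mm high, loose; leave alone. Origin under its centre.
- foam: Pale blue foam block 120 x 60 x 40 mm, loose; leave alone. Origin under its centre.
- hammer: Hammer 240 mm long lying on the bench, loose; leave alone.

How it is judged:
On the way:
1. the fingers, pressing on the outer quarter of the table next to the scale, bring the needle to within 15 mm of the tab's middle (z of pointer_tip in the frame of mark below 0.015 m and contact force between the fingers and sander above 0.5 N and x of the grasp point in the frame of table_top above 0 m and y of the grasp point in the frame of table_top below 0 m).
At the end, for the whole second after the job is handed in: The needle's tip stands within the tab's 12 mm width (6 mm, about 2.4 degrees, either side of its middle) with the table at rest and let go (z of pointer_tip in the frame of mark between -0.006 and 0.006 m and velocity of joint sander_table between -0.02 and 0.02 rad/s); the robot touches nothing.
It fails at once if the table is slammed (turns faster than 1.5 rad/s) (velocity of joint sander_table above 1.5 rad/s or velocity of joint sander_table below -1.5 rad/s).
It fails at once if the table is gripped by its edge (the grasp point is at the plate itself) (z of the grasp point in the frame of table_top between -0.03 and 0.002 m and x of the grasp point in the frame of table_top between -0.13 and 0.13 m and y of the grasp point in the frame of table_top between -0.09 and 0.08 m).
It fails at once if the brass tab is moved more than 3 mm (distance of mark from where it was at the start of the episode above 0.003 m).
It fails at once if a bystander is moved more than 20 mm (distance of any of cottage, glue, foam, hammer from where it was at the start of the episode above 0.02 m).
It also fails if it takes over 40 s, if anything falls off the work surface, if the arm or the gripper's body presses on something with over 40 N, if the wrist force passes 120 N, or if a joint passes its speed limit or range.

## Working session

There is one attempt and no reset: what is moved stays moved. The work goes in short steps, Python scripts to look and compute and a shell command to move; the robot and the scene stay as the last step left them, time stands still between calls to the robot, and variables do not carry over. Pictures are saved under pics/ and viewed, about 8 in all and at most 12, crops included, and the job is handed in when it is done.

```bash
mkdir -p pics; cat > h.py <<'E'
import numpy as np, cv2
from station import manip, eyes
from scipy.spatial.transform import Rotation as R
def snap(n,f=None):
    s=eyes.snapshot(n)
    if f: cv2.imwrite('pics/'+f,cv2.cvtColor(s['frame'],cv2.COLOR_RGB2BGR))
    fo=200/np.tan(np.radians(s['vfov'])/2)
    s['K']=np.array([[fo,0,s['cx']],[0,fo,s['cy']],[0,0,1]])
    s['Rm']=cv2.Rodrigues(np.array(s['rvec'],float))[0]; s['t']=np.array(s['tvec'],float).ravel()
    s['C']=-s['Rm'].T@s['t']; return s
def ray(s,uv):
    d=s['Rm'].T@np.linalg.inv(s['K'])@[uv[0],uv[1],1]; return s['C'],d/np.linalg.norm(d)
def onz(s,uv,z):
    C,d=ray(s,uv); return C+d*(z-C[2])/d[2]
def proj(s,p):
    c=s['K']@(s['Rm']@np.array(p)+s['t']); return c[:2]/c[2]
E
python3 - <<'E'
from h import *
for n in('scene','top'):
    s=snap(n,n+'1.png'); print(n,s['C'],s['vfov'],s['Rm'][2])
print(manip.sense())
E
```

```text
scene [ 1.34955125 -0.03440088  0.75350917] 49.42307618611643 [-0.76834496 -0.04893512 -0.6381625 ]
top [ 0.45472952 -0.09857467  0.97921861] 56.461286668153164 [ 1.47126561e-01 -8.04484832e-04 -9.89117348e-01]
{'t': 0.1, 'q': array([ 1.12046638e+00,  5.28360611e-01,  1.43377623e+00, -5.51254317e-09,
        1.18141656e+00, -1.78497514e-01]), 'qd': array([-0.00128511, -0.00101789, -0.00251808,  0.00090587,  0.00060305,
        0.00017722]), 'tau': array([-2.56833000e-04, -4.43302703e+01, -1.78585249e+01, -1.78950222e-04,
        3.86785367e-03,  6.43525297e-06]), 'tcp_pos': array([0.16749415, 0.60146581, 0.23043856]), 'tool_rot': array([ 0.70124447, -0.09602599,  0.09559722, -0.69992598]), 'force': array([-0.26300615, -0.56908073, -0.18207527]), 'ft_torque': array([-0.00169813, -0.0089582 ,  0.02470825]), 'finger_gap': 0.9995831653886675}
```

View pics/scene1.png

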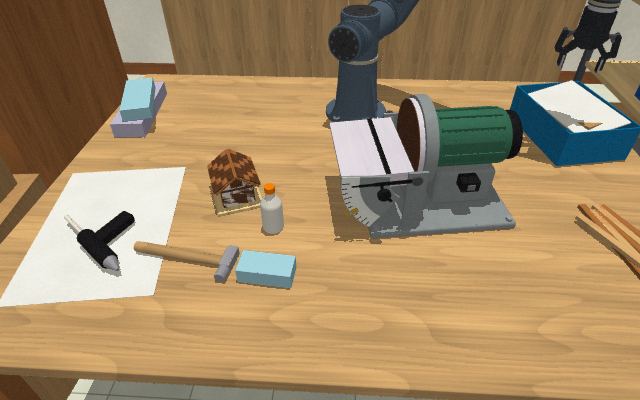

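View pics/top1.png

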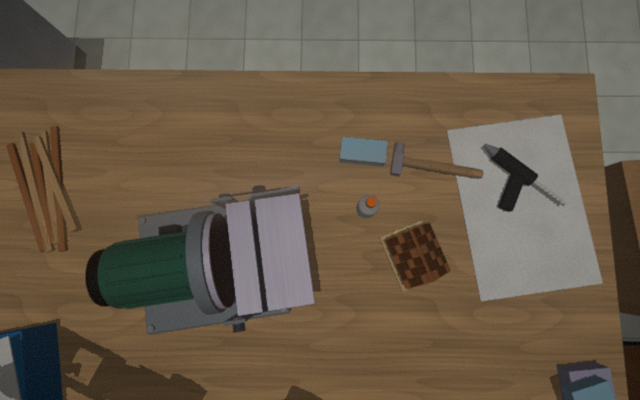

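The top view shows the table at about (228–314, 192–312), with its free edge on the right (world −y) and the scale end up (world +x). In the scene view the needle and scale are around (340–425, 175–235), with the brass tab near (354, 211). I'll zoom in on both.

```bash
python3 - <<'E'
from h import *
a=cv2.imread('pics/scene1.png')[110:240,325:435]; b=cv2.imread('pics/top1.png')[180:325,215:325]
a=cv2.resize(a,None,fx=3.6,fy=3.6,interpolation=cv2.INTER_CUBIC);b=cv2.resize(b,None,fx=3.6,fy=3.6,interpolation=cv2.INTER_CUBIC)
c=np.zeros((522,792,3),np.uint8);c[:a.shape[0],:396]=a;c[:b.shape[0],396:]=b;cv2.imwrite('pics/crop1.png',c)
E
```

```text
(no output)
```

View pics/crop1.png

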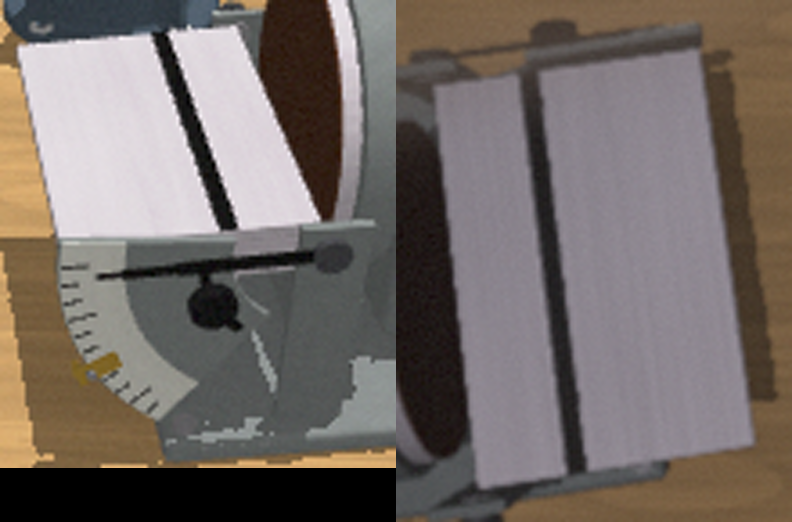

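The crop shows four clear table corners in each view. The needle tip is at scene pixel (352, 187), the hinge knob at (418, 181) and the brass tab at about (352, 212).

```bash
cat > ang.py <<'E'
from h import *
def hinge(P,z=0.163,x=0.0):
    return P
def sw(P,p):  # sander->world
    c,s=np.cos(P[2]),np.sin(P[2]); p=np.array(p,float)
    return np.array([P[0]+c*p[0]-s*p[1],P[1]+s*p[0]+c*p[1],p[2]])
def tb(P,th,x,y,h=0.012): # table pt: y from hinge (neg out), h above
    return sw(P,[x,y*np.cos(th)-h*np.sin(th),0.163+y*np.sin(th)+h*np.cos(th)])
def ang(P,s,uv,x=0.139):
    n=np.array([np.cos(P[2]),np.sin(P[2]),0]); C,d=ray(s,uv); o=sw(P,[x,0,.163])
    q=C+d*(n@(o-C))/(n@d)-o; e=np.array([-np.sin(P[2]),np.cos(P[2]),0])
    return np.arctan2(-q[2],-(q@e)),np.hypot(q[2],q@e)
E
python3 - <<'E'
from ang import *
from scipy.optimize import least_squares
S=snap('scene');T=snap('top')
cs=[(-.12,-.1655),(-.12,-.0025),(.12,-.0025),(.12,-.1655)]
us=[(330,122.5),(392.2,117.2),(414.2,171.4),(340.8,176.1)]
ut=[(314.4,302.8),(237.8,315.8),(225.8,204.2),(299.2,194.4)]
def f(v): return np.concatenate([proj(s,tb(v[:3],v[3],*c))-u+.0 for s,U in((S,us),(T,ut)) for c,u in zip(cs,U)])
r=least_squares(f,[.4,.1,0.1,.05]); P=r.x[:3]; print(r.x,np.round(r.fun,1)); np.save('P.npy',P)
hsv=cv2.cvtColor(S['frame'],cv2.COLOR_RGB2HSV); m=cv2.inRange(hsv,(18,140,90),(32,255,255)); m[:195]=0;m[225:]=0;m[:,:340]=0;m[:,375:]=0
ys,xs=np.nonzero(m);print(len(xs),xs.min(),xs.max(),ys.min(),ys.max())
for n,u in(('needle',(351.9,186.7)),('knob',(417.8,181.4)),('tab',(352.2,211.9)),('tabmask',(xs.mean(),ys.mean()))): print(n,u,ang(P,S,u))
for n,th in(('now',r.x[3]),('end',.45)): print(n,'press',tb(P,th,.08,-.14))
print(R.from_quat(manip.sense()['tool_rot']).as_matrix())
for n,uv in(('cot',(415,255)),('glue',(370,203)),('foam',(363,151))): print(n,onz(T,uv,.08))
E
```

```text
[0.45119633 0.10691005 0.1493075  0.04171643] [-1.3 -0.9 -2.  -1.  -0.9 -0.7 -0.7  1.4 -0.8  1.3 -1.6  0.  -1.3 -1.
 -0.5 -1.1]
59 345 358 208 216
needle (351.9, 186.7) (np.float64(0.05201561027172834), np.float64(0.14216396482772917))
knob (417.8, 181.4) (np.float64(2.4016182896899942), np.float64(0.005650191575175073))
tab (352.2, 211.9) (np.float64(0.5359518274780108), np.float64(0.16074385643460315))
tabmask (np.float64(350.8474576271187), np.float64(211.71186440677965)) (np.float64(0.5215142064109842), np.float64(0.16304207308085575))
now press [ 0.55118808 -0.02000653  0.16915095]
end press [ 0.54983494 -0.01101126  0.11291019]
[[ 9.63290260e-01 -6.14667359e-04  2.68461350e-01]
 [-2.68461940e-01 -1.28380122e-03  9.63289437e-01]
 [-2.47451566e-04 -9.99998987e-01 -1.40168800e-03]]
cot [ 0.46232078 -0.31346891  0.08      ]
glue [ 0.58715774 -0.20710038  0.08      ]
foam [ 0.71798859 -0.19095866  0.08      ]
```

```bash
python3 -m jog '[[[0,-4,0],0],[[0,-8,0],0],[[0,-12,0],0],[[0,-17,0],0],[[3,-17,-3],0],[[6,-17,-6],0],[[9,-17,-8],0],[[12,-17,-11],0],[[15,-17,-14],0],[[18,-17,-17],0],[[21,-17,-20],0],[[24,-17,-23],0],[[27,-17,-25],0],[[30,-17,-28],0],[[33,-17,-31],0],[[36,-17,-34],0],[[39,-17,-36],0],[[42,-17,-39],0],[[42,-17,-39],0],[[42,-17,-39],0]]' 0 20
```

```text
t: 1.87
tcp_pos: [0.4684, 0.1117, 0.4008]
tool_rot: [-0.7, 0.098, -0.097, 0.7]
force: [-1.0, 1.0, -0.8]
finger_gap: -0.0
```

```bash
python3 -m jog '[[[3,0,-2.7],0],[[6,0,-5.4],0],[[9,0,-8],0],[[11.5,0,-10.5],0],[[11.5,3.5,-10.5],0],[[11.5,7,-10.5],0],[[11.5,10.5,-10.5],0],[[11.5,14,-10.5],0],[[11.5,17,-10.5],0],[[11.5,19,-10.5],0],[[11.5,19,-10.5],0],[[11.5,19,-10.5],0]]'
python3 - <<'E'
from h import *
a=snap('scene')['frame'][...,::-1][40:240,270:470]; b=snap('top')['frame'][...,::-1][130:330,180:380]
cv2.imwrite('pics/c2.png',np.hstack([cv2.resize(x,(400,400),interpolation=cv2.INTER_CUBIC) for x in(a,b)]))
E
```

```text
t: 2.87
tcp_pos: [0.5494, -0.0168, 0.2108]
tool_rot: [-0.7, 0.096, -0.094, 0.701]
force: [0.2, -0.5, 0.5]
finger_gap: 0.0
```

View pics/c2.png

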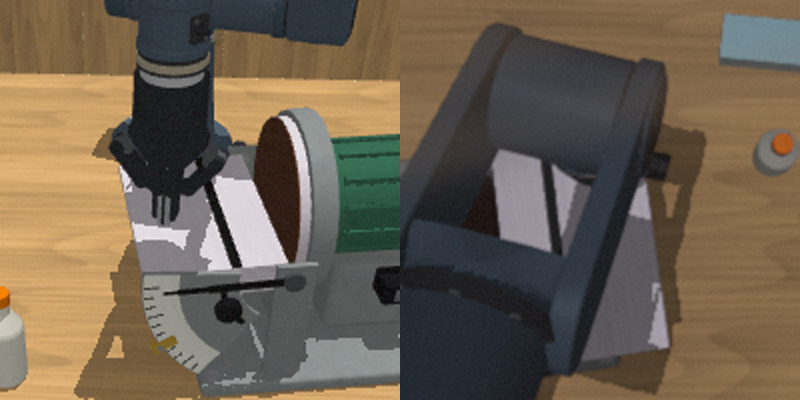

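The shut fingertips hang over the outer scale-side quarter with the needle still near level. Pressing slowly, short of the target first.

```bash
python3 -m jog '[[[0,1.5,0],0],[[0,3,0],0],[[0,3.5,0],0],[[0,4,0],0],[[0,4.4,0],0],[[0,4.8,0],0],[[0,5.2,0],0],[[0,5.6,0],0],[[0,6,0],0],[[0,6.4,0],0],[[0,6.8,0],0],[[0,7.2,0],0],[[0,7.6,0],0],[[0,8,0],0],[[0,8,0],0],[[0,8,0],0]]'
cat > meas.py <<'E'
from ang import *
import sys
P=np.load('P.npy');S=snap('scene');f=S['frame']
hsv=cv2.cvtColor(f,cv2.COLOR_RGB2HSV); m=cv2.inRange(hsv,(18,140,90),(32,255,255)); m[:195]=0;m[225:]=0;m[:,:340]=0;m[:,375:]=0
ys,xs=np.nonzero(m); print('tab',len(xs),ang(P,S,(xs.mean(),ys.mean())))
# needle: darkness along an arc 70..140 mm
b=[]
g=f.max(2).astype(np.float32)
for r in(.075,.085,.095,.105,.115,.125,.135):
    th=np.linspace(0,.75,400); uv=np.array([proj(S,sw(P,[.139,-r*np.cos(t),.163-r*np.sin(t)])) for t in th],np.float32)
    v=cv2.remap(g,uv[:,0][None],uv[:,1][None],cv2.INTER_LINEAR)[0]; k=v<v.min()+25
    b.append((r,int(v.min()),round(float(th[k].mean()),3)))
print(b); print(manip.sense()['tcp_pos'],manip.sense()['force'])
cv2.imwrite('pics/'+sys.argv[1],cv2.resize(f[...,::-1][140:240,320:440],None,fx=5,fy=5,interpolation=cv2.INTER_CUBIC))
E
python3 meas.py m1.png
```

```text
t: 4.3
tcp_pos: [0.5517, -0.0183, 0.1329]
tool_rot: [-0.7, 0.095, -0.097, 0.701]
force: [0.8, 1.3, 3.9]
finger_gap: -0.0
tab 59 (np.float64(0.5215142064109842), np.float64(0.16304207308085575))
[(0.075, 11, 0.429), (0.085, 18, 0.54), (0.095, 19, 0.451), (0.105, 15, 0.33), (0.115, 17, 0.333), (0.125, 15, 0.33), (0.135, 28, 0.329)]
[ 0.5516938  -0.01837773  0.13278787] [0.51291748 2.17460016 5.37943919]
```

View pics/m1.png

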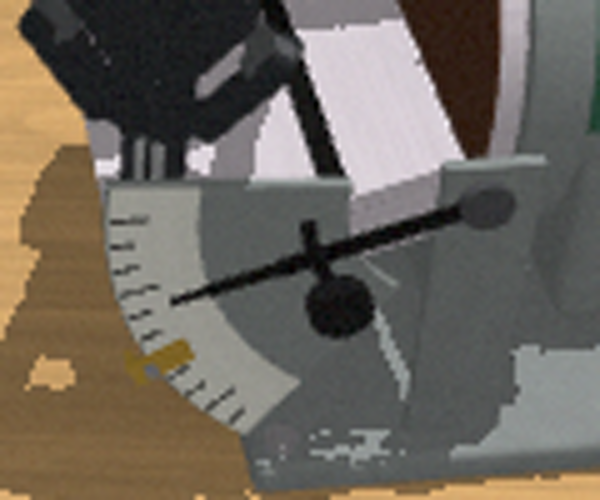

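Needle is at about 0.33 and the tab at about 0.52. I'll press about 2 cm more, then measure.

```bash
python3 -m jog '[[[0,0.3,0],0],[[0,0.6,0],0],[[0,0.9,0],0],[[0,1.2,0],0],[[0,1.5,0],0],[[0,1.8,0],0],[[0,2,0],0],[[0,2,0],0],[[0,2,0],0],[[0,2,0],0]]'
python3 meas.py m2.png; python3 - <<'E'
from ang import *
P=np.load('P.npy');S=snap('scene')
for u in((357.8,209.6),(350.4,214)): print(ang(P,S,u))
E
```

```text
t: 5.18
tcp_pos: [0.5521, -0.0187, 0.1128]
tool_rot: [0.701, -0.094, 0.097, -0.701]
force: [0.9, 0.3, 6.4]
finger_gap: -0.002
tab 60 (np.float64(0.5203833469088112), np.float64(0.16324312955096718))
[(0.075, 11, 0.412), (0.085, 14, 0.569), (0.095, 17, 0.466), (0.105, 18, 0.472), (0.115, 19, 0.462), (0.125, 20, 0.465), (0.135, 24, 0.461)]
[ 0.55207833 -0.01873543  0.11280836] [-0.02004336  0.44025556  7.33810129]
(np.float64(0.5448729196304144), np.float64(0.1467901359821896))
(np.float64(0.5557959473278462), np.float64(0.16731201174627233))
```

View pics/m2.png

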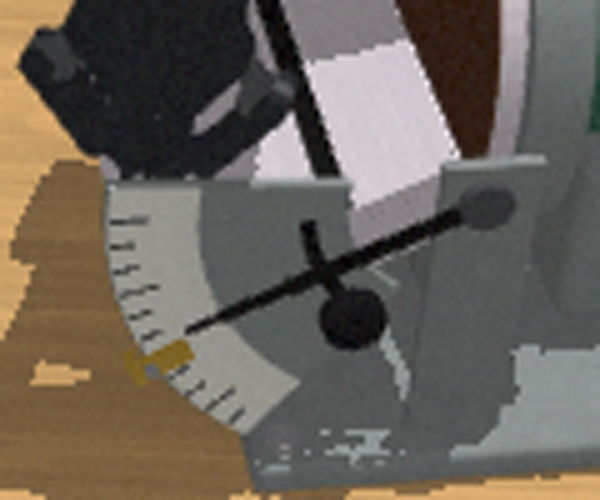

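```bash
python3 -m jog '[[[0,0.3,0],0],[[0,0.6,0],0],[[0,0.9,0],0],[[0,1.15,0],0],[[0,1.15,0],0],[[0,1.15,0],0],[[0,1.15,0],0],[[0,1.15,0],0]]'
python3 meas.py m3.png; python3 - <<'E'
import cv2
a=cv2.imread('pics/m3.png')[250:420,80:330]
cv2.imwrite('pics/m3c.png',cv2.resize(a,None,fx=3,fy=3))
E
```

```text
t: 5.95
tcp_pos: [0.5523, -0.019, 0.1014]
tool_rot: [0.701, -0.094, 0.098, -0.7]
force: [1.5, -0.1, 6.4]
finger_gap: 0.001
tab 61 (np.float64(0.5210746009862798), np.float64(0.16346162966017794))
[(0.075, 11, 0.415), (0.085, 15, 0.554), (0.095, 23, 0.541), (0.105, 21, 0.536), (0.115, 17, 0.536), (0.125, 18, 0.536), (0.135, 22, 0.536)]
[ 0.55232246 -0.01899764  0.10134853] [-0.11853966 -0.02323815  6.14051061]
```

View pics/m3c.png

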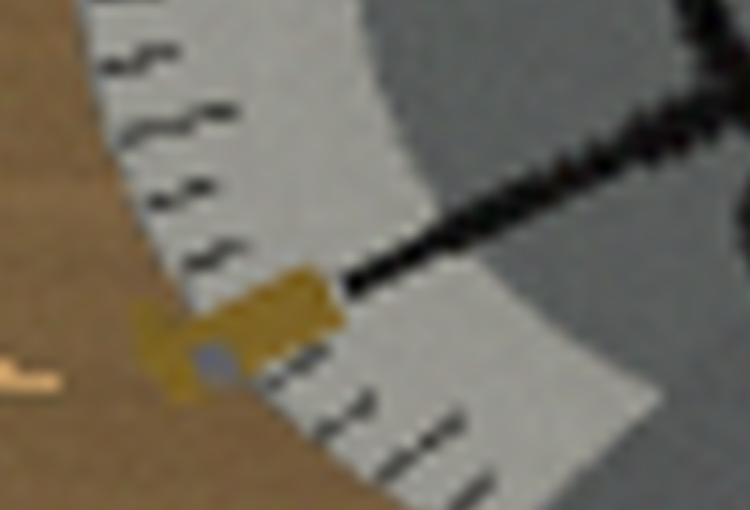

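The needle at (352, 285) points at the middle of the tab's inner end, around (329, 295). Letting go now.

```bash
python3 -m jog '[[[0,-0.3,0],0],[[0,-0.6,0],0],[[0,-1,0],0],[[0,-2,0],0],[[0,-4,0],0],[[0,-6,0],0],[[0,-8,0],0],[[0,-10,0],0],[[0,-12,0],0],[[0,-12,0],0],[[0,-12,0],0],[[0,-12,0],0]]'
python3 meas.py m4.png; python3 - <<'E'
import cv2
a=cv2.imread('pics/m4.png')[250:420,80:330]
cv2.imwrite('pics/m4c.png',cv2.resize(a,None,fx=3,fy=3))
E
```

```text
t: 7.0
tcp_pos: [0.5495, -0.0183, 0.2194]
tool_rot: [-0.701, 0.096, -0.095, 0.701]
force: [0.0, 0.1, -0.3]
finger_gap: -0.0
tab 60 (np.float64(0.522478815254087), np.float64(0.16329175262634218))
[(0.075, 7, 0.459), (0.085, 13, 0.551), (0.095, 16, 0.541), (0.105, 16, 0.538), (0.115, 18, 0.536), (0.125, 18, 0.535), (0.135, 19, 0.536)]
[ 0.54920331 -0.01818654  0.21885329] [-0.83163284 -0.4029997   0.365702  ]
```

View pics/m4c.png

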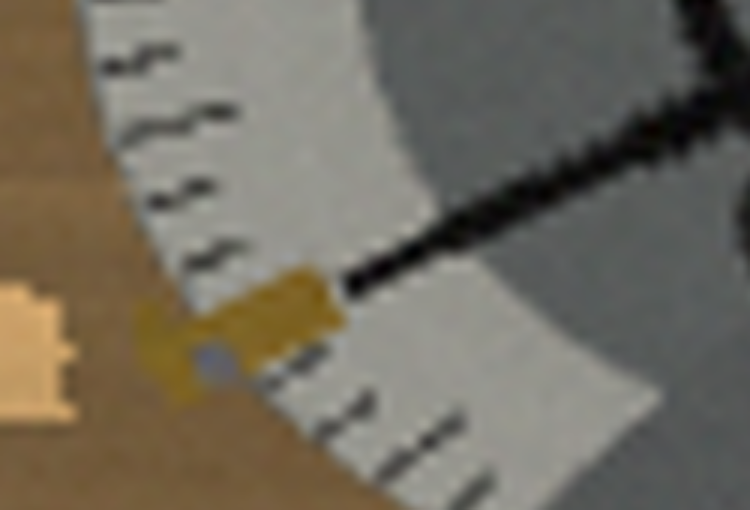

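The needle stayed on the tab's middle and the arm is clear of the table. Handing in.

```bash
python3 -c "
from station import workorder; print(workorder.sign_off())"
```

```text
the job is handed in; nothing more can be done
None
```

The table is set to the brass tab and the job is handed in; the hand-in gave no verdict. With the fingers shut, I pressed the free corner next to the scale down in three slow steps, at about 6–7 N. I then lifted the arm clear to about 0.22 m, and it took about 7 s in all.

**Needle:** after letting go it reads 0.536 rad, the same as under load, so the table did not visibly spring back. In the last close-up it points at the middle of the tab's inner end.

**Tab readings disagreed slightly:** the colour mask put the tab at 0.522 rad, and points picked by hand put it at 0.545–0.556 rad. The needle sits between them, no more than about 0.02 rad (3 mm) from any of them; 0.041 rad (6 mm) is allowed.

**Tab and bystanders:** the tab's measured place did not change. I kept the arm away from the cottage, glue, foam and hammer, but did not measure their positions afterwards.

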